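# Put the sharpened drill bit back in its own hole

## Robot

A 7-joint arm with a two-finger parallel gripper is mounted at the origin on the work surface. World frame = base frame: x ahead of the robot, y to its left, z up, the work surface at z = 0. Lengths are in m, angles in rad, forces in N, time in s.
With the tool pointing down it reaches from about 0.425 to 0.875 m from the base axis. Payload 9.9 kg.
Tool frame: the origin (TCP) lies midway between the tips of the shut fingers; the grasp point (between the pads) lies 19 mm behind it; z points along the fingers, y is the line along which they close (so a half turn about z gives the same grasp; the last joint's range is limited). The gripper opens to 85 mm and grips with 20 to 120 N. Pads are 22 mm wide; open, the fingers measure 114 mm over their backs; the gripper's body (76 mm by 85 mm) begins 54 mm behind the grasp point. The pads swing forward as they close: fully open they stand 13 mm farther back than shut.
Start: joints at [-1.249, 0.576, 0.025, 1.437, -0.015, 1.129, -0.057], TCP at [0.266, 0.62, 0.231] pointing down, gripper open.
Joint ranges: [-2.76, 2.76], [-0.34, 2.15], [-1.52, 1.57], [0.19, 2.46], [-1.09, 4.23], [0.17, 1.99], [-2.82, 2.82]. Speed limits (rad/s): [2.22, 2.22, 3.01, 3.01, 3.14, 3.14, 3.14].

## Interface

Orientations are given as a unit quaternion [x, y, z, w].
In Python, from station import env gives the robot as it stands.
- The arm moves only by the tool send_rows, never from a script. Its argument "steps" is a list of rows, each an object with "hand": the closure, from -1 (fully open) to 1 (shut), so that 0 is half open; "translation": the shift along the tool's x, y, z in m, a list of three; "spin": the turn about the tool's z in rad. A call has 1 to 5 rows; each row shifts and turns the commanded pose from where the row before left it, along the tool's axes as they then stand; what a row does not reach is not made up. A row lasts 1/10 s, in which the tool goes at most 50 mm and 8.59 degrees, less where a joint would pass 70% of its speed; a pose out of reach is approached as far as the arm can. A call is refused whole if a number of a shift passes 0.05 or a number of a turn 0.15, either way. A call with a gripper value outside its range is refused whole. The fingers move at their own pace and stop on an object; "squeeze" is the grip in N (left out, the last holds). Time passes only in rows, so rows that do not move let the fingers close. It gives the time, the measured TCP pose, the force, the opening and the grip force at its end, in the units of the state.
- env.observe(): the state, without advancing time (a new reading comes with each control period).
- env.get_image(name): name is "scene" or "top" or "wrist"; returns (picture, depth): 480x640x3 uint8, red, green, blue; 480x640 float32, m along the optical axis (not along the pixel's ray), 0 where there is no reading.
- env.camera_params(name): a dict with "fx", "fy", "cx", "cy" (pixels), "R" (3x3) and "t" (3): a world point X has camera coordinates R X + t; the wrist camera has in their place "hand_eye" (4x4, takes a point from camera to tool coordinates, whose origin is the TCP and whose axes are the flange's). Camera axes: x right, y down, z forward; pixel columns grow to the right and rows downward; lengths in m; the calibration is good to about 2 mm. A picture is of the moment at which its call begins: read the wrist's pose just before it. camera_params takes no time and is no camera call.
- env.sign_off(): hands the job in; it is judged then, once.
The state is a dict: "time_s": time; "joint_pos": joint angles; "dq": joint speeds; "joint_torque": joint torques, N m; "tool_pos": TCP position; "tool_rot": TCP orientation; "force": force on the tool from outside, world axes, zero at the start; "torque": the same for the moment, N m; "grip_width": opening from 0.0 (shut) to 1.0 (fully open); "gripper_force": force on a finger pad.
Only numpy, scipy, OpenCV 4.12 (cv2) and the standard library are available. Lean on these libraries where they do the work, as an engineer would, in place of code of your own. Each camera call takes 0.05 s, during which the arm holds its last target. There are 200 camera calls.

## Task

The drill bit standing in the red-framed well of the return rack has come back sharpened: put it away, point up, in the hole of its own diameter in the graded bit stand. Find the hole by feel, then push the bit gently but fully home against its stiff rubber seat, never bearing on the stand with more than 25 N, and let go of it. Leave the other two bits standing in their grey wells and do not disturb the other things on the bench.

Things in the scene. Friction and masses are not known exactly. Their poses are not given: they have to be found in the camera images.
- stand: Graded bit stand fixed to the bench: blue steel frame 66 (x) x 222 (y) x 34 mm holding a tan wooden hole row 50 x 176 mm, top face 53 mm above the bench. Origin: centre of the frame's underside; y along the row, z up. From +y to -y sizes grow: a 6 mm bit stored for good (y +66 mm), free holes for 10, 14, 18 mm, a 22 mm bit stored for good (y -64 mm, 125 mm tall). A bit also fits larger holes: wrong.
- frame_mark (a point): Point of the blue frame, origin of stand raised to the row's top face (53 mm). The wooden row lies loose in the frame: it may sit up to 10 mm to +y or -y of mid-travel, all its holes with it; this shift is not measured (it shows as unequal gaps at the frame's ends). It stays where it is, takes 8 N along y to shift and stops at 10 mm either way.
- mid10 (a point): Fixed point of the frame at the top-face height, where the 10 mm bit's hole is when the row is at mid-travel (stand x 0, y +36 mm); the real hole may be up to 10 mm off along y. Each hole is 1.5 mm wider than its bit; its solid floor is 35 mm below the top face (18 mm above the bench).
- mid14 (a point): The same for the 14 mm bit's hole (stand x 0, y +5 mm). In each free hole slides a black rubber seat, its top at first 9.5 mm above the hole's floor: the bit rests on it until pushed down, which takes about 6 N all the way; the seat stays down.
- mid18 (a point): The same for the 18 mm bit's hole (stand x 0, y -28 mm). Fully home, the bit's foot is level with the hole's solid floor, 18 mm above the bench.
- rack: Return rack, fixed to the bench: a plywood block 56 (x) x 190 (y) x 20 mm. Origin: centre of its underside, on the bench; y along the row of wells, z up. Three round wells 24 mm wide and 12 mm deep (floor 8 mm above the bench) at x = 0 and y = +60 mm (red frame), -5 mm and -60 mm (grey frames). One bit stands in each.
- red_well (a point): Centre of the floor of the return rack's red-framed well, 8 mm above the bench. The bit that stands here is the one to put away.
- bit10: Loose steel drill bit 10 mm in diameter, upright, point up: round body 95 mm tall, 1 mm bevel round its foot, dark spiral flutes on its upper half, a 7 mm point on top; about 50 g. Origin: centre of its flat foot; z up along the bit. It stands in one of the rack's three wells (which one changes): if at red_well, it is the one to put away; else it stays.
- bit14: Loose steel drill bit 14 mm in diameter, upright, point up: round body 95 mm tall, 1 mm bevel round its foot, dark spiral flutes on its upper half, a 7 mm point on top; about 100 g. Origin: centre of its flat foot; z up along the bit. It stands in one of the rack's three wells (which one changes): if at red_well, it is the one to put away; else it stays.
- bit18: Loose steel drill bit 18 mm in diameter, upright, point up: round body 95 mm tall, 1 mm bevel round its foot, dark spiral flutes on its upper half, a 7 mm point on top; about 160 g. Origin: centre of its flat foot; z up along the bit. It stands in one of the rack's three wells (which one changes): if at red_well, it is the one to put away; else it stays.
- block_a: Bystander: triangular pale-wood corner block, 20 mm high, about 62 mm along each side. Origin: centre of its underside.
- block_b: Bystander: triangular pale-wood corner block, 20 mm high, about 62 mm along each side. Origin: centre of its underside.
- block_c: Bystander: triangular pale-wood corner block, 20 mm high, about 62 mm along each side. Origin: centre of its underside.
- glue: Bystander: white glue bottle with orange cap, 60 mm wide, 150 mm high. Origin: centre of its underside.
- screwdriver: Bystander: screwdriver lying on the bench near the far edge.
- tape: Bystander: yellow tape measure, 65 x 36 x 62 mm high. Origin: centre of its underside.
Not all that is in view belongs to the job. Of the things like the rack, leave any that is green; of the rest the smaller one is meant.

How it is judged:
On the way, in this order (a step that is already met when the one before it is completed fails the run):
1. the bit from the red well is lifted clear of the return rack, the other two still in theirs (((z of bit10 in the frame of rack above 0.03 m and distance of each of bit14, bit18 from where it was at the start of the episode below 0.015 m and horizontal distance between each of bit14, bit18 and red_well above 0.03 m) or (z of bit14 in the frame of rack above 0.03 m and distance of each of bit10, bit18 from where it was at the start of the episode below 0.015 m and horizontal distance between each of bit10, bit18 and red_well above 0.03 m) or (z of bit18 in the frame of rack above 0.03 m and distance of each of bit10, bit14 from where it was at the start of the episode below 0.015 m and horizontal distance between each of bit10, bit14 and red_well above 0.03 m))), for 0.1 s.
2. its foot is at least 15 mm down the hole of its own diameter (((y of bit10 in the frame of stand between 0.0225 and 0.0495 m and x of bit10 in the frame of stand between -0.005 and 0.005 m and z of bit10 in the frame of stand below 0.038 m and angle between bit10's own z axis and vertical below 0.12 rad) or (y of bit14 in the frame of stand between -0.0085 and 0.0185 m and x of bit14 in the frame of stand between -0.005 and 0.005 m and z of bit14 in the frame of stand below 0.038 m and angle between bit14's own z axis and vertical below 0.12 rad) or (y of bit18 in the frame of stand between -0.0415 and -0.0145 m and x of bit18 in the frame of stand between -0.005 and 0.005 m and z of bit18 in the frame of stand below 0.038 m and angle between bit18's own z axis and vertical below 0.12 rad))), for 0.1 s.
At the end, for the whole second after the job is handed in: The bit that stood in the red well stands in the stand's hole of its own diameter, upright within 0.12 rad, its foot on the hole's floor to within 2.5 mm, released and at rest; the other two bits stand upright within 15 mm of where they were, in the grey wells (((y of bit10 in the frame of stand between 0.0225 and 0.0495 m and x of bit10 in the frame of stand between -0.005 and 0.005 m and z of bit10 in the frame of stand below 0.0205 m and angle between bit10's own z axis and vertical below 0.12 rad and linear speed of bit10 below 0.01 m/s and contact force between bit10 and the fingers below 1 N and distance of each of bit14, bit18 from where it was at the start of the episode below 0.015 m and angle between each of bit14, bit18's own z axis and vertical below 0.15 rad and horizontal distance between each of bit14, bit18 and red_well above 0.03 m) or (y of bit14 in the frame of stand between -0.0085 and 0.0185 m and x of bit14 in the frame of stand between -0.005 and 0.005 m and z of bit14 in the frame of stand below 0.0205 m and angle between bit14's own z axis and vertical below 0.12 rad and linear speed of bit14 below 0.01 m/s and contact force between bit14 and the fingers below 1 N and distance of each of bit10, bit18 from where it was at the start of the episode below 0.015 m and angle between each of bit10, bit18's own z axis and vertical below 0.15 rad and horizontal distance between each of bit10, bit18 and red_well above 0.03 m) or (y of bit18 in the frame of stand between -0.0415 and -0.0145 m and x of bit18 in the frame of stand between -0.005 and 0.005 m and z of bit18 in the frame of stand below 0.0205 m and angle between bit18's own z axis and vertical below 0.12 rad and linear speed of bit18 below 0.01 m/s and contact force between bit18 and the fingers below 1 N and distance of each of bit10, bit14 from where it was at the start of the episode below 0.015 m and angle between each of bit10, bit14's own z axis and vertical below 0.15 rad and horizontal distance between each of bit10, bit14 and red_well above 0.03 m))); the robot touches nothing.
It fails at once if a bit, the gripper or the arm bears on the stand with more than 30 N (contact force between any of bit10, bit14, bit18, the fingers, the arm and stand above 30 N).
It fails at once if another thing on the bench is shifted by more than 30 mm (distance of any of block_a, block_b, block_c, glue, screwdriver, tape from where it was at the start of the episode above 0.03 m).
It also fails if it takes over 64 s, if anything falls off the work surface, if the arm or the gripper's body presses on something with over 40 N, if the wrist force passes 120 N, or if a joint passes its speed limit or range.

## Working session

There is one attempt and no reset: what is moved stays moved. The work goes in short steps, Python scripts to look and compute and a tool call to move; the robot and the scene stay as the last step left them, time stands still between calls to the robot, and variables do not carry over. Pictures are saved under pics/ and viewed, at most 10 in all, crops included, and the job is handed in when it is done.

Besides the shell and the picture viewer there is one more tool, called as a command line: name --argument value ..., lists and objects as JSON in quotes. send_rows: Moves the arm, as the interface text tells. Its arguments: {"type":"object","properties":{"steps":{"type":"array"},"squeeze":{"type":"number"}},"required":["steps"]}

```bash
mkdir -p pics; cat > h.py <<'E'
import numpy as np, cv2
from station import env
def shot(n,f):
    s=env.observe(); im,d=env.get_image(n); cv2.imwrite(f'pics/{f}.png',im[:,:,::-1]); np.savez(f'pics/{f}.npz',im=im,d=d,p=s['tool_pos'],q=s['tool_rot']); return im,d
E
python3 - <<'E'
from h import *
for n in('top','scene'):
    shot(n,n+'0'); c=env.camera_params(n); print(n,{k:np.round(v,4).tolist() for k,v in c.items()})
print(env.camera_params('wrist')); print(env.observe())
E
```

```text
top {'fx': 605.8552, 'fy': 605.8552, 'cx': 319.7978, 'cy': 240.6189, 'R': [[-0.012, -0.9999, 0.0035], [-0.9821, 0.0111, -0.188], [0.188, -0.0057, -0.9822]], 't': [0.0838, 0.5542, 1.5105]}
scene {'fx': 555.0703, 'fy': 555.0703, 'cx': 314.1816, 'cy': 239.0776, 'R': [[-0.8242, 0.5662, 0.009], [0.4089, 0.6061, -0.6822], [-0.3917, -0.5586, -0.7311]], 't': [0.3941, -0.2352, 1.9468]}
{'fx': 358.05322065762306, 'fy': 358.05322065762306, 'cx': 312.6185315385772, 'cy': 242.23722621603625, 'hand_eye': array([[ 6.87170526e-04, -9.48807736e-01, -3.15853458e-01,
         8.06399915e-02],
       [ 9.99999464e-01,  4.07183290e-04,  9.52440106e-04,
         4.79603181e-04],
       [-7.75072291e-04, -3.15853943e-01,  9.48807507e-01,
        -1.43130824e-01],
       [ 0.00000000e+00,  0.00000000e+00,  0.00000000e+00,
         1.00000000e+00]])}
{'time_s': 0.1, 'joint_pos': array([-1.24878929,  0.57643859,  0.02486479,  1.43778598, -0.01502194,
        1.12894894, -0.05649034]), 'dq': array([ 0.0019455 , -0.00087568,  0.00071871, -0.00314612, -0.00042168,
       -0.00038681,  0.00207833]), 'joint_torque': array([ 5.80924476e-03, -7.67305899e+01,  2.25754425e+00, -2.86603600e+01,
        1.58094044e-02,  8.55972263e-03,  5.63436956e-06]), 'tool_pos': array([0.26631202, 0.61984412, 0.23054901]), 'tool_rot': array([ 2.01504949e-01,  9.79487248e-01, -6.89158321e-04, -1.11147880e-04]), 'force': array([-0.78986531, -0.73049389,  0.08749302]), 'torque': array([-0.04364729, -0.01837758,  0.01390795]), 'gripper_force': 0.0, 'grip_width': 1.001874486006338}
```

View pics/top0.png

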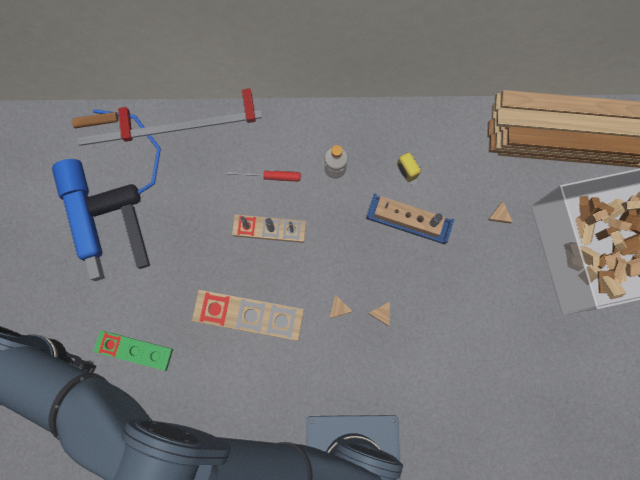

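View pics/scene0.png

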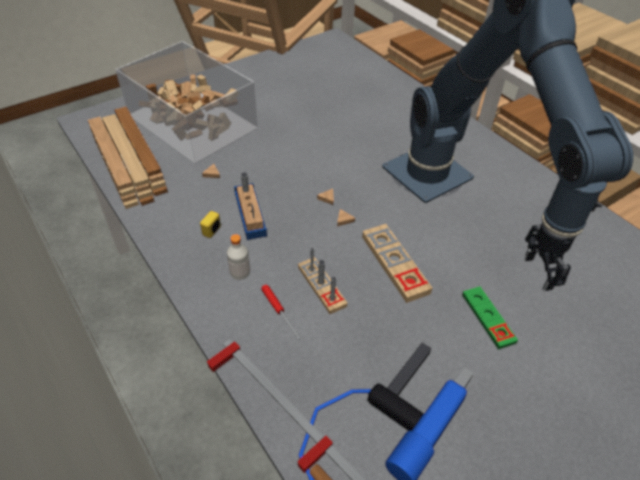

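Top view: the small wooden rack is at (270,228) with the red well at (246,226). The blue stand is at (410,218), its 6 mm end on the left. The green and the large racks are decoys.

```bash
cat >> h.py <<'E'
def cast(c,uv,z,R=None,t=None):
    R=c['R'] if R is None else R; t=c['t'] if t is None else t
    uv=np.atleast_2d(uv).astype(float)
    r=np.c_[(uv[:,0]-c['cx'])/c['fx'],(uv[:,1]-c['cy'])/c['fy'],np.ones(len(uv))]@R
    o=-R.T@t
    return o+r*((z-o[2])/r[:,2])[:,None]
from scipy.spatial.transform import Rotation as Ro
def wristpose(p,q):
    c=env.camera_params('wrist');H=c['hand_eye'];T=np.eye(4);T[:3,:3]=Ro.from_quat(q).as_matrix();T[:3,3]=p
    W=np.linalg.inv(T@H);return c,W[:3,:3],W[:3,3]
E
python3 - <<'E'
from h import *
c=env.camera_params('top');im=cv2.imread('pics/top0.png')
print('red',cast(c,[246,226],.02),'wells',cast(c,[[269,227.5],[292,229]],.02))
hsv=cv2.cvtColor(im,cv2.COLOR_BGR2HSV)
m=cv2.inRange(hsv,(100,100,40),(125,255,255));m[:, :350]=0;m[:,470:]=0;m[:180]=0;m[260:]=0
r=cv2.minAreaRect(cv2.findNonZero(m));print(r);print('stand',cast(c,r[0],.03),cast(c,cv2.boxPoints(r),.03))
m=cv2.inRange(hsv,(5,50,120),(25,255,255));m[:, :225]=0;m[:,312:]=0;m[:205]=0;m[250:]=0
r=cv2.minAreaRect(cv2.findNonZero(m));print(r);print('rack',cast(c,r[0],.02),cast(c,cv2.boxPoints(r),.02))
q=env.observe()['tool_rot'];print(Ro.from_quat(q).as_matrix().round(3))
E
```

```text
red [[0.60287067 0.27192145 0.02      ]] wells [[0.59813139 0.21108729 0.02      ]
 [0.59339534 0.15029448 0.02      ]]
((410.00531005859375, 218.62350463867188), (84.11827087402344, 25.528491973876953), 17.77132225036621)
stand [[ 0.61574845 -0.16132904  0.03      ]] [[ 0.61888599 -0.04545742  0.03      ]
 [ 0.6848963  -0.0679139   0.03      ]
 [ 0.61261064 -0.27721069  0.03      ]
 [ 0.54766313 -0.25330877  0.03      ]]
((268.7581787109375, 227.65980529785156), (72.06645202636719, 20.91375732421875), 5.19442892074585)
rack [[0.59770649 0.21172484 0.02      ]] [[0.57950874 0.30876498 0.02      ]
 [0.63587479 0.30460306 0.02      ]
 [0.61599494 0.11420101 0.02      ]
 [0.55985229 0.11961091 0.02      ]]
[[-0.919  0.395 -0.   ]
 [ 0.395  0.919 -0.001]
 [-0.    -0.001 -1.   ]]
```

send_rows --steps '[{"hand": -1, "translation": [-0.0447, -0.0186, 0], "spin": 0.127}, {"hand": -1, "translation": [-0.0467, -0.0128, 0], "spin": 0.127}, {"hand": -1, "translation": [-0.0479, -0.0068, 0], "spin": 0.127}, {"hand": -1, "translation": [-0.0484, -0.0007, 0], "spin": 0.127}, {"hand": -1, "translation": [-0.0481, 0.0054, 0], "spin": 0.127}]'

```text
time_s: 0.6
tool_pos: [0.4358, 0.4447, 0.2311]
tool_rot: [0.499, 0.866, -0.0, -0.0]
force: [0.5, 1.4, -0.1]
grip_width: 0.998
gripper_force: 0.0
```

send_rows --steps '[{"hand": -1, "translation": [-0.047, 0.0115, 0], "spin": 0.127}, {"hand": -1, "translation": [-0.0452, 0.0173, 0], "spin": 0.127}, {"hand": -1, "translation": [-0.0427, 0.0229, 0], "spin": 0.127}, {"hand": -1, "translation": [-0.0394, 0.0281, 0], "spin": 0.127}, {"hand": -1, "translation": [-0.0356, 0.0328, 0], "spin": 0.127}]'

```text
time_s: 1.1
tool_pos: [0.604, 0.2709, 0.2311]
tool_rot: [0.745, 0.667, -0.0, -0.0]
force: [0.7, 0.9, 0.2]
grip_width: 0.998
gripper_force: 0.0
```

```bash
python3 - <<'E'
from h import *
s=env.observe();shot('wrist','w1');print(s['time_s'],s['tool_pos'],Ro.from_quat(s['tool_rot']).as_matrix().round(3).tolist())
E
```

```text
1.1 [0.60403393 0.2708815  0.23109276] [[0.11, 0.994, -0.0], [0.994, -0.11, -0.0], [-0.0, -0.0, -1.0]]
```

View pics/w1.png

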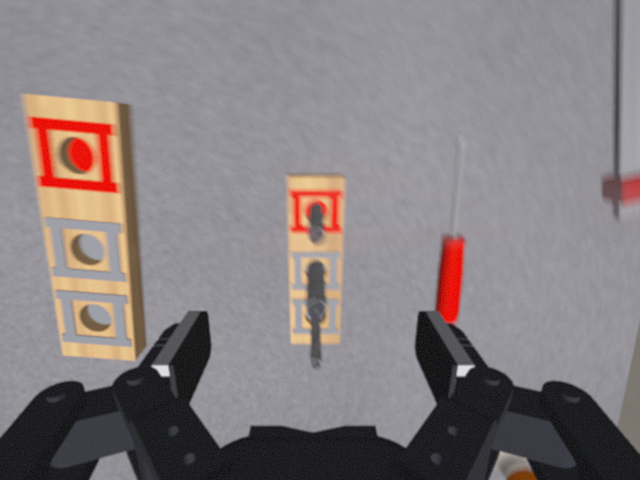

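The wrist view shows the rack in the centre. The red-well bit is at (316,212), a thick bit at (316,275) and a thin one at (316,320). I'll measure their diameters.

```bash
cat >> h.py <<'E'
def cloud(f):
    a=np.load(f'pics/{f}.npz');c,R,t=wristpose(a['p'],a['q']);d=a['d'];v,u=np.mgrid[:480,:640]
    X=np.stack([(u-c['cx'])/c['fx']*d,(v-c['cy'])/c['fy']*d,d],-1)
    return (X-t)@R, a['im'], d
E
python3 - <<'E'
from h import *
P,im,d=cloud('w1')
ok=(d>0)
a=np.load('pics/w1.npz');c,R,t=wristpose(a['p'],a['q'])
print('red top-plane',)
hsv=cv2.cvtColor(im,cv2.COLOR_RGB2HSV);m=cv2.inRange(hsv,(0,150,120),(8,255,255))|cv2.inRange(hsv,(172,150,120),(180,255,255))
m[:,:270]=0;m[:,360:]=0;r=cv2.minAreaRect(cv2.findNonZero(m));print(r,cast(c,r[0],.02,R,t))
ux=np.array([.994,-.106]);uy=np.array([.106,.994])
q=P[...,:2]-np.array([.603,.272]);lx=q@ux;ly=q@uy
for lo,hi in((-.03,.03),(-.1,-.04),(-.16,-.1)):
  for z0,z1 in((.04,.06),(.06,.08),(.08,.095),(.095,.13)):
    k=ok&(abs(lx)<.03)&(ly>lo)&(ly<hi)&(P[...,2]>z0)&(P[...,2]<z1)
    if k.sum()>3:print(lo,z0,k.sum(),'x',lx[k].min().round(4),lx[k].max().round(4),lx[k].mean().round(4),'y max/mean',ly[k].max().round(4),ly[k].mean().round(4),'zmax',P[k][:,2].max().round(3))
# pixel widths per row at bits
g=cv2.cvtColor(im,cv2.COLOR_RGB2GRAY)
for v in (220,228,236,262,275,300,345,355): print(v,g[v,296:338].tolist())
# rack outline
w=ok&(P[...,2]>.014)&(P[...,2]<.026)&(abs(lx)<.06)&(ly>-.2)&(ly<.07)
rr=cv2.minAreaRect(P[w][:,:2].astype(np.float32));print('rack',rr)
E
```

```text
red top-plane
((315.0, 211.0), (42.0, 50.0), 90.0) [[0.60689838 0.26780176 0.02      ]]
-0.03 0.04 68 x -0.0044 0.0096 0.0021 y max/mean 0.0051 0.0033 zmax 0.06
-0.03 0.06 87 x -0.004 0.0095 0.0027 y max/mean 0.0052 0.0034 zmax 0.079
-0.03 0.08 79 x -0.0045 0.0097 0.0023 y max/mean 0.0051 0.0031 zmax 0.095
-0.03 0.095 274 x -0.0042 0.0094 0.0024 y max/mean 0.0051 -0.0007 zmax 0.111
-0.1 0.04 143 x -0.006 0.012 0.0025 y max/mean -0.0578 -0.0602 zmax 0.06
-0.1 0.06 166 x -0.0064 0.0116 0.0029 y max/mean -0.0575 -0.0602 zmax 0.08
-0.1 0.08 151 x -0.006 0.0117 0.0022 y max/mean -0.0575 -0.0602 zmax 0.095
-0.1 0.095 393 x -0.0057 0.0116 0.0028 y max/mean -0.0575 -0.0648 zmax 0.111
-0.16 0.04 98 x -0.0022 0.0073 0.0027 y max/mean -0.1166 -0.1183 zmax 0.06
-0.16 0.06 118 x -0.0021 0.0078 0.0027 y max/mean -0.116 -0.1184 zmax 0.08
-0.16 0.08 100 x -0.0019 0.0076 0.0027 y max/mean -0.1164 -0.1184 zmax 0.095
-0.16 0.095 146 x -0.0018 0.0074 0.0028 y max/mean -0.1162 -0.1197 zmax 0.111
220 [106, 96, 113, 139, 157, 174, 187, 199, 205, 202, 191, 176, 146, 115, 91, 80, 80, 81, 79, 83, 81, 82, 83, 
[... 953 characters left out ...]
166, 164, 164, 157, 150, 137, 125, 115, 100, 96, 98, 99, 97, 101, 99, 98, 98, 94, 93, 99, 106, 104, 92, 85, 90, 113, 128, 144, 155, 161, 164, 163, 163, 165, 163, 163, 164, 167]
345 [156, 155, 154, 154, 155, 155, 154, 154, 151, 155, 156, 157, 153, 147, 131, 108, 86, 80, 79, 86, 86, 85, 86, 93, 110, 134, 146, 152, 153, 153, 155, 156, 156, 152, 154, 154, 154, 153, 151, 149, 150, 152]
355 [146, 147, 146, 146, 145, 149, 151, 152, 150, 150, 148, 148, 142, 132, 114, 91, 79, 80, 80, 80, 77, 77, 76, 79, 98, 115, 136, 149, 154, 156, 154, 147, 149, 148, 148, 151, 147, 147, 149, 149, 146, 148]
rack ((0.5991024971008301, 0.21022284030914307), (0.19002000987529755, 0.05611594393849373), 84.08979797363281)
```

The red-well bit is bit14 (14 mm wide), at about (0.6054, 0.2699). I'll descend and grip it.

send_rows --steps '[{"hand": -1, "translation": [-0.0008, 0.0015, 0.043], "spin": 0}, {"hand": -1, "translation": [0, 0, 0.043], "spin": 0}, {"hand": -1, "translation": [0, 0, 0.043], "spin": 0}, {"hand": -1, "translation": [0, 0, 0.03], "spin": 0}, {"hand": -1, "translation": [0, 0, 0.012], "spin": 0}]'

```text
time_s: 1.65
tool_pos: [0.6023, 0.271, 0.0567]
tool_rot: [0.743, 0.669, -0.003, -0.001]
force: [-0.7, -0.1, 0.5]
grip_width: 0.998
gripper_force: 0.0
```

send_rows --steps '[{"hand": 0.5, "translation": [0, 0, 0], "spin": 0}, {"hand": 1, "translation": [0, 0, 0], "spin": 0}, {"hand": 1, "translation": [0, 0, 0], "spin": 0}, {"hand": 1, "translation": [0, 0, 0], "spin": 0}, {"hand": 1, "translation": [0, 0, 0], "spin": 0}]' --squeeze 60

```text
time_s: 2.15
tool_pos: [0.605, 0.2717, 0.0615]
tool_rot: [0.743, 0.669, 0.001, 0.0]
force: [-3.3, -1.5, 17.2]
grip_width: 0.149
gripper_force: 55.6
```

send_rows --steps '[{"hand": 1, "translation": [0, 0, 0], "spin": 0}, {"hand": 1, "translation": [0, 0, 0], "spin": 0}, {"hand": 1, "translation": [0, 0, 0], "spin": 0}]'

```text
time_s: 2.45
tool_pos: [0.605, 0.2718, 0.0616]
tool_rot: [0.743, 0.669, 0.001, 0.0]
force: [-0.9, 1.0, 6.9]
grip_width: 0.146
gripper_force: 58.3
```

send_rows --steps '[{"hand": 1, "translation": [0, 0, -0.015], "spin": 0}, {"hand": 1, "translation": [0, 0, -0.03], "spin": 0}, {"hand": 1, "translation": [0, 0, -0.04], "spin": 0}, {"hand": 1, "translation": [0, 0, -0.04], "spin": 0}, {"hand": 1, "translation": [0, 0, 0], "spin": 0}]'

```text
time_s: 2.95
tool_pos: [0.6076, 0.2719, 0.1925]
tool_rot: [0.743, 0.669, 0.005, 0.002]
force: [-0.4, -0.8, -0.6]
grip_width: 0.142
gripper_force: 58.5
```

```bash
python3 - <<'E'
from h import *
s=env.observe();print(s['time_s'],s['tool_pos'],Ro.from_quat(s['tool_rot']).as_matrix().round(3).tolist(),s['force'])
E
```

```text
2.95 [0.60758472 0.27193663 0.19247177] [[0.105, 0.994, 0.009], [0.994, -0.105, 0.004], [0.005, 0.009, -1.0]] [-0.38403335 -0.80272649 -0.55061862]
```

send_rows --steps '[{"hand": 1, "translation": [-0.0428, 0.0085, -0.01], "spin": 0.0285}, {"hand": 1, "translation": [-0.0425, 0.0097, -0.01], "spin": 0.0285}, {"hand": 1, "translation": [-0.0422, 0.011, -0.01], "spin": 0.0285}, {"hand": 1, "translation": [-0.0419, 0.0122, -0.01], "spin": 0.0285}, {"hand": 1, "translation": [-0.0415, 0.0133, 0], "spin": 0.0285}]'

```text
time_s: 3.45
tool_pos: [0.6249, 0.0524, 0.2273]
tool_rot: [0.789, 0.614, 0.001, 0.001]
force: [1.1, -0.7, -1.8]
grip_width: 0.145
gripper_force: 58.5
```

send_rows --steps '[{"hand": 1, "translation": [-0.0411, 0.0145, 0], "spin": 0.0285}, {"hand": 1, "translation": [-0.0407, 0.0157, 0], "spin": 0.0285}, {"hand": 1, "translation": [-0.0402, 0.0168, 0], "spin": 0.0285}, {"hand": 1, "translation": [0, 0, 0], "spin": 0}, {"hand": 1, "translation": [0, 0, 0], "spin": 0}]'

```text
time_s: 3.95
tool_pos: [0.6361, -0.0775, 0.2256]
tool_rot: [0.815, 0.579, -0.0, 0.0]
force: [0.0, 2.0, -0.9]
grip_width: 0.144
gripper_force: 58.6
```

```bash
python3 - <<'E'
from h import *
shot('wrist','w2');s=env.observe();print(s['time_s'],s['tool_pos'],Ro.from_quat(s['tool_rot']).as_matrix().round(4).tolist(),s['force'])
E
```

```text
4.0 [ 0.6362753  -0.07555805  0.22541198] [[0.3271, 0.945, -0.0003], [0.945, -0.3271, 0.0008], [0.0006, -0.0005, -1.0]] [-0.15181515  0.9461917  -2.09145809]
```

View pics/w2.png

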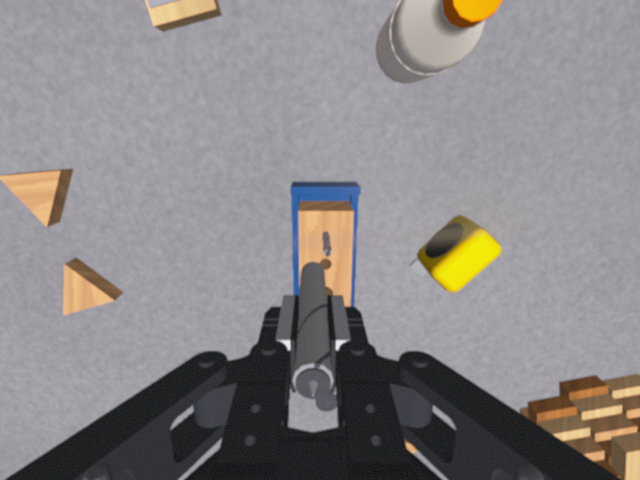

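The wrist view shows the stand's 6 mm end, with the frame end at (325,187), the wood edge at about (325,205), the 6 mm bit at (326,240) and the 10 mm hole at (325,264). The held bit is in front at (314,330). I'll measure from the depth.

```bash
python3 - <<'E'
from h import *
P,im,d=cloud('w2');ok=d>0
a=np.load('pics/w2.npz');c,R,t=wristpose(a['p'],a['q'])
hsv=cv2.cvtColor(im,cv2.COLOR_RGB2HSV)
blue=cv2.inRange(hsv,(100,100,40),(125,255,255))>0
O=np.array([.6157,-.1613]);uy=np.array([.327,.945]);ux=np.array([.945,-.327])
q=P[...,:2]-O;lx=q@ux;ly=q@uy;Z=P[...,2]
near=ok&(abs(lx)<.05)&(ly<.14)&(ly>-.02)
f=near&blue&(Z>.03)&(Z<.038); print('frame',f.sum(),'x',np.percentile(lx[f],[.5,99.5]),'y',np.percentile(ly[f],[99.5,100]))
w=near&(Z>.048)&(Z<.058)&~blue;print('row',w.sum(),'x',np.percentile(lx[w],[.5,99.5]),'ymax',np.percentile(ly[w],[99,99.8,100]),'z',np.median(Z[w]))
# axis direction from both frame sides
for lo,hi in((.0,.03),(.07,.1)):
    k=f&(ly>lo)&(ly<hi);
    if k.sum(): print(lo,lx[k].min(),lx[k].max())
# 6mm bit
b=near&(Z>.062)&(Z<.13)&(ly>.04);print('6bit',b.sum(),lx[b].mean(),ly[b].max(),ly[b].mean(),Z[b].max())
# 10 hole: dark pixels
g=cv2.cvtColor(im,cv2.COLOR_RGB2GRAY)
m=(g[255:275,312:340]<95).astype(np.uint8);n,l,st,ce=cv2.connectedComponentsWithStats(m);print(st[1:],ce[1:])
X=cast(c,[325,264],.053,R,t)[0,:2]-O;print('10hole',X@ux,X@uy)
# inner hole by depth: points below .05 within the row area
h=near&(Z<.049)&(abs(lx)<.015)&(ly>.0)&(ly<.085);vs,us=np.nonzero(h)
print('hole px',len(us),us.min() if len(us) else 0,us.max() if len(us) else 0,vs.min() if len(us) else 0,vs.max() if len(us) else 0)
# held bit, tool coords
T=Ro.from_quat(a['q']).as_matrix();L=(P-a['p'])@T
k=ok&(abs(L[...,0])<.02)&(abs(L[...,1])<.02)
for z0,z1 in((.005,.015),(.015,.025),(.025,.035),(.035,.045),(.045,.07)):
    kk=k&(L[...,2]>z0)&(L[...,2]<z1)
    if kk.sum()>5:print(z0,kk.sum(),'x',L[kk][:,0].max().round(4),'y',L[kk][:,1].min().round(4),L[kk][:,1].max().round(4),L[kk][:,2].max().round(4))
E
```

```text
frame 615 x [-0.0276977   0.03609892] y [0.11112389 0.11124956]
row 3551 x [-0.02068188  0.02902122] ymax [0.09242901 0.09259346 0.09273662] z 0.05352650048635472
6bit 160 0.0038692223024742165 0.07374680352810824 0.0722215279176263 0.10964974690679499
[[13  5  5  8 25]
 [12  7  1  1  1]
 [ 0  8 11 12 87]] [[15.04        8.8       ]
 [12.          7.        ]
 [ 4.13793103 14.02298851]]
10hole 0.004186327965703146 0.04096045710517205
hole px 127 320 332 259 296
0.005 251 x 0.0059 y -0.006 0.0071 0.015
0.015 226 x 0.0055 y -0.0064 0.0074 0.025
0.025 195 x 0.0054 y -0.0066 0.0073 0.035
0.035 169 x 0.0057 y -0.0066 0.0071 0.045
0.045 101 x 0.0054 y -0.0062 0.0073 0.0524
```

```bash
python3 - <<'E'
import cv2
a=cv2.imread('pics/w2.png')[170:330,250:400];cv2.imwrite('pics/c2.png',cv2.resize(a,None,fx=3.75,fy=3.75,interpolation=cv2.INTER_CUBIC))
E
```

```text
(no output)
```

View pics/c2.png

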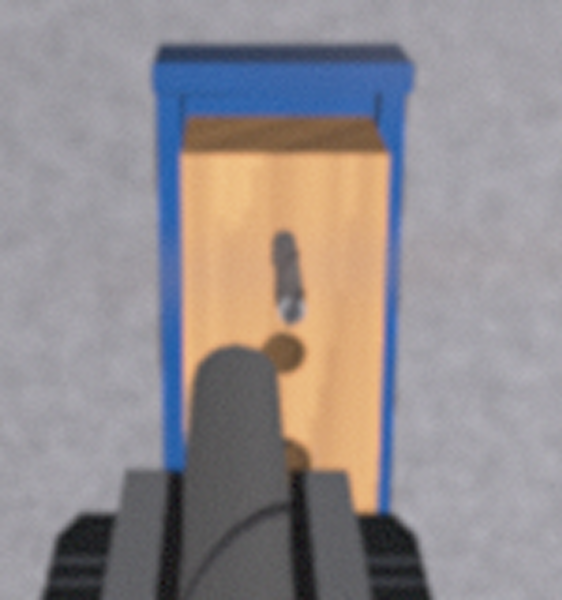

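The row sits about +4.5 mm along y. hole14 is at about (0.6228, -0.1535), and the bit is offset in the tool by (-1.4, +0.4) mm with its foot 52.5 mm below the TCP. I'll move above the hole.

send_rows --steps '[{"hand": 1, "translation": [-0.0383, 0.0062, 0], "spin": 0}, {"hand": 1, "translation": [-0.0383, 0.0061, 0], "spin": 0}, {"hand": 1, "translation": [0, 0, 0.04], "spin": 0}, {"hand": 1, "translation": [0, 0, 0.04], "spin": 0}, {"hand": 1, "translation": [0, 0, 0.02], "spin": 0}]'

```text
time_s: 4.5
tool_pos: [0.6219, -0.1496, 0.1223]
tool_rot: [0.814, 0.581, -0.001, -0.002]
force: [-0.2, 0.5, -0.5]
grip_width: 0.144
gripper_force: 58.7
```

send_rows --steps '[{"hand": 1, "translation": [0, 0, 0], "spin": 0}, {"hand": 1, "translation": [0, 0, 0], "spin": 0}, {"hand": 1, "translation": [0, 0, 0], "spin": 0}]'

```text
time_s: 4.8
tool_pos: [0.6242, -0.1519, 0.127]
tool_rot: [0.814, 0.581, 0.001, 0.001]
force: [0.0, -0.9, -0.7]
grip_width: 0.146
gripper_force: 58.7
```

```bash
cat > m3.py <<'E'
from h import *
import sys
n=sys.argv[1]
s=env.observe();print(s['tool_pos'],Ro.from_quat(s['tool_rot']).as_matrix().round(4).tolist(),s['force'])
shot('wrist',n);P,im,d=cloud(n);ok=d>0;a=np.load(f'pics/{n}.npz')
hsv=cv2.cvtColor(im,cv2.COLOR_RGB2HSV);blue=cv2.inRange(hsv,(100,100,40),(125,255,255))>0
O=np.array([.6157,-.1613]);uy=np.array([.327,.945]);ux=np.array([.945,-.327])
q=P[...,:2]-O;lx=q@ux;ly=q@uy;Z=P[...,2]
near=ok&(abs(lx)<.045)&(ly<.14)&(ly>.0)
w=near&(Z>.049)&(Z<.058)&~blue&(ly>.06);print('row x',np.percentile(lx[w],[.5,99.5]),'ymax',np.percentile(ly[w],[99,99.9]),np.median(Z[w]))
f=near&blue&(Z>.03)&(Z<.038); print('frame',f.sum(),'x',np.percentile(lx[f],[.5,99.5]),'y',ly[f].max())
b=near&(Z>.062)&(Z<.13)&(ly>.05)&(abs(lx)<.02);print('6bit',b.sum(),lx[b].mean(),np.percentile(ly[b],99))
T=Ro.from_quat(a['q']).as_matrix();L=(P-a['p'])@T
k=ok&(abs(L[...,0])<.02)&(abs(L[...,1])<.02)
for z0,z1 in((.005,.025),(.025,.045),(.045,.054)):
    kk=k&(L[...,2]>z0)&(L[...,2]<z1)
    if kk.sum()>5:print(z0,'x',L[kk][:,0].max().round(4),'y',L[kk][:,1].min().round(4),L[kk][:,1].max().round(4),L[kk][:,2].max().round(4))
E
python3 m3.py w3
```

```text
[ 0.62421346 -0.15189328  0.12703527] [[0.3258, 0.9454, 0.0025], [0.9454, -0.3258, -0.0003], [0.0005, 0.0025, -1.0]] [ 0.02555823 -0.94241701 -0.71987767]
row x [-0.02063358  0.02885   ] ymax [0.09236733 0.09240882] 0.05355556172951487
frame 1500 x [-0.02788751  0.03648728] y 0.11101878163655403
6bit 235 0.004038664834524962 0.07356791516240528
0.005 x 0.0057 y -0.0064 0.0073 0.0249
0.025 x 0.0055 y -0.0067 0.0073 0.0449
0.045 x 0.0055 y -0.0066 0.0073 0.0527
```

View pics/w3.png

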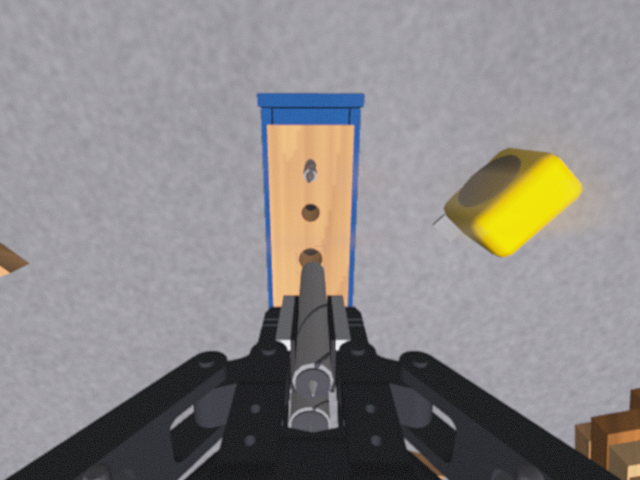

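Wrist view: the 14 mm hole is at (310,258), just beyond the foot of the held bit, and the geometry agrees with the last measurement. I'll let the arm settle and read the pose.

send_rows --steps '[{"hand": 1, "translation": [0, 0, 0], "spin": 0}, {"hand": 1, "translation": [0, 0, 0], "spin": 0}, {"hand": 1, "translation": [0, 0, 0], "spin": 0}, {"hand": 1, "translation": [0, 0, 0], "spin": 0}]'

```text
time_s: 5.25
tool_pos: [0.6231, -0.1524, 0.1255]
tool_rot: [0.815, 0.58, 0.0, 0.0]
force: [1.0, 0.2, -1.3]
grip_width: 0.15
gripper_force: 58.7
```

```bash
python3 m3.py w4
```

```text
[ 0.62311366 -0.15237976  0.12549262] [[0.3269, 0.945, 0.0002], [0.945, -0.3269, -0.0], [0.0, 0.0002, -1.0]] [ 0.97793166  0.1937841  -1.33198528]
row x [-0.02062572  0.02892941] ymax [0.09209437 0.0921124 ] 0.053579946662440946
frame 1488 x [-0.0278589   0.03648731] y 0.1105916014623881
6bit 240 0.004051589259916267 0.07360624484290919
0.005 x 0.0056 y -0.0064 0.0073 0.0249
0.025 x 0.0057 y -0.0066 0.0073 0.045
0.045 x 0.0058 y -0.0067 0.0073 0.0528
```

send_rows --steps '[{"hand": 1, "translation": [0, 0, 0.008], "spin": 0}, {"hand": 1, "translation": [0, 0, 0.006], "spin": 0}, {"hand": 1, "translation": [0, 0, 0], "spin": 0}, {"hand": 1, "translation": [0, 0, 0], "spin": 0}, {"hand": 1, "translation": [0, 0, 0], "spin": 0}]'

```text
time_s: 5.8
tool_pos: [0.6231, -0.1525, 0.1113]
tool_rot: [0.815, 0.58, -0.0, 0.0]
force: [-0.7, 0.0, -1.4]
grip_width: 0.147
gripper_force: 58.7
```

send_rows --steps '[{"hand": 1, "translation": [0, 0, 0.002], "spin": 0}, {"hand": 1, "translation": [0, 0, 0.002], "spin": 0}, {"hand": 1, "translation": [0, 0, 0.002], "spin": 0}, {"hand": 1, "translation": [0, 0, 0], "spin": 0}, {"hand": 1, "translation": [0, 0, 0], "spin": 0}]'

```text
time_s: 6.3
tool_pos: [0.6231, -0.1524, 0.1052]
tool_rot: [0.815, 0.58, -0.0, -0.0]
force: [0.6, -0.5, -1.7]
grip_width: 0.145
gripper_force: 58.7
```

send_rows --steps '[{"hand": 1, "translation": [0, 0, 0.0015], "spin": 0}, {"hand": 1, "translation": [0, 0, 0], "spin": 0}, {"hand": 1, "translation": [0, 0, 0.0015], "spin": 0}, {"hand": 1, "translation": [0, 0, 0], "spin": 0}, {"hand": 1, "translation": [0, 0, 0], "spin": 0}]'

```text
time_s: 6.8
tool_pos: [0.6231, -0.1524, 0.1023]
tool_rot: [0.815, 0.58, -0.0, -0.0]
force: [0.4, 0.2, -0.8]
grip_width: 0.147
gripper_force: 58.7
```

send_rows --steps '[{"hand": 1, "translation": [0, 0, 0.002], "spin": 0}, {"hand": 1, "translation": [0, 0, 0.003], "spin": 0}, {"hand": 1, "translation": [0, 0, 0.003], "spin": 0}, {"hand": 1, "translation": [0, 0, 0], "spin": 0}, {"hand": 1, "translation": [0, 0, 0], "spin": 0}]'

```text
time_s: 7.3
tool_pos: [0.623, -0.1524, 0.0941]
tool_rot: [0.815, 0.58, -0.0, -0.0]
force: [0.8, -0.2, -1.3]
grip_width: 0.145
gripper_force: 58.7
```

send_rows --steps '[{"hand": 1, "translation": [0, 0, 0.003], "spin": 0}, {"hand": 1, "translation": [0, 0, 0.003], "spin": 0}, {"hand": 1, "translation": [0, 0, 0.003], "spin": 0}, {"hand": 1, "translation": [0, 0, 0], "spin": 0}, {"hand": 1, "translation": [0, 0, 0], "spin": 0}]'

```text
time_s: 7.8
tool_pos: [0.623, -0.1524, 0.0852]
tool_rot: [0.815, 0.58, -0.0, -0.0]
force: [-0.1, 1.3, -0.3]
grip_width: 0.148
gripper_force: 58.7
```

Foot at 32.5 mm, with only a few newtons of lateral force. The seat comes at about 27.5 mm, so I'll push on gently.

send_rows --steps '[{"hand": 1, "translation": [0, 0, 0.002], "spin": 0}, {"hand": 1, "translation": [0, 0, 0.002], "spin": 0}, {"hand": 1, "translation": [0, 0, 0.002], "spin": 0}, {"hand": 1, "translation": [0, 0, 0], "spin": 0}, {"hand": 1, "translation": [0, 0, 0], "spin": 0}]'

```text
time_s: 8.3
tool_pos: [0.6232, -0.1524, 0.0793]
tool_rot: [0.815, 0.58, 0.0, 0.0]
force: [0.5, -0.3, 0.0]
grip_width: 0.146
gripper_force: 59.0
```

send_rows --steps '[{"hand": 1, "translation": [0, 0, 0.002], "spin": 0}, {"hand": 1, "translation": [0, 0, 0.002], "spin": 0}, {"hand": 1, "translation": [0, 0, 0], "spin": 0}, {"hand": 1, "translation": [0, 0, 0], "spin": 0}]'

```text
time_s: 8.7
tool_pos: [0.6232, -0.1524, 0.0752]
tool_rot: [0.815, 0.58, 0.0, 0.0]
force: [-0.7, -0.6, 1.1]
grip_width: 0.15
gripper_force: 59.1
```

send_rows --steps '[{"hand": 1, "translation": [0, 0, 0.001], "spin": 0}, {"hand": 1, "translation": [0, 0, 0.001], "spin": 0}, {"hand": 1, "translation": [0, 0, 0.001], "spin": 0}, {"hand": 1, "translation": [0, 0, 0], "spin": 0}]'

```text
time_s: 9.1
tool_pos: [0.6232, -0.1524, 0.0722]
tool_rot: [0.815, 0.58, 0.0, 0.0]
force: [0.0, -0.0, 2.9]
grip_width: 0.149
gripper_force: 59.2
```

send_rows --steps '[{"hand": 1, "translation": [0, 0, 0.001], "spin": 0}, {"hand": 1, "translation": [0, 0, 0], "spin": 0}, {"hand": 1, "translation": [0, 0, 0], "spin": 0}]'

```text
time_s: 9.4
tool_pos: [0.6232, -0.1524, 0.0716]
tool_rot: [0.815, 0.58, 0.0, 0.0]
force: [-1.6, -0.2, 7.6]
grip_width: 0.147
gripper_force: 59.7
```

send_rows --steps '[{"hand": 1, "translation": [0, 0, 0.0005], "spin": 0}, {"hand": 1, "translation": [0, 0, 0], "spin": 0}, {"hand": 1, "translation": [0, 0, 0], "spin": 0}]'

```text
time_s: 9.7
tool_pos: [0.6233, -0.1524, 0.0715]
tool_rot: [0.815, 0.58, 0.0, 0.0]
force: [-1.5, 0.2, 11.6]
grip_width: 0.145
gripper_force: 60.2
```

send_rows --steps '[{"hand": 1, "translation": [0, 0, 0.0005], "spin": 0}, {"hand": 1, "translation": [0, 0, 0], "spin": 0}, {"hand": 1, "translation": [0, 0, 0], "spin": 0}]'

```text
time_s: 10.0
tool_pos: [0.6233, -0.1525, 0.0715]
tool_rot: [0.815, 0.58, 0.0, 0.0]
force: [-2.4, 1.7, 15.1]
grip_width: 0.146
gripper_force: 60.7
```

The bit is stopped solid at about the home height with 15 N. I'll release it.

send_rows --steps '[{"hand": 0.5, "translation": [0, 0, 0], "spin": 0}, {"hand": 0, "translation": [0, 0, 0], "spin": 0}, {"hand": -0.5, "translation": [0, 0, 0], "spin": 0}, {"hand": -0.5, "translation": [0, 0, 0], "spin": 0}, {"hand": -0.5, "translation": [0, 0, 0], "spin": 0}]'

```text
time_s: 10.5
tool_pos: [0.623, -0.1523, 0.07]
tool_rot: [0.815, 0.58, -0.0, -0.0]
force: [0.3, 0.4, -0.1]
grip_width: 0.749
gripper_force: 0.0
```

send_rows --steps '[{"hand": -0.5, "translation": [0, 0, -0.01], "spin": 0}, {"hand": -0.5, "translation": [0, 0, -0.03], "spin": 0}, {"hand": -0.5, "translation": [0, 0, -0.04], "spin": 0}, {"hand": -0.5, "translation": [0, 0, -0.04], "spin": 0}, {"hand": -0.5, "translation": [0, 0, -0.03], "spin": 0}]'

```text
time_s: 11.0
tool_pos: [0.6234, -0.1528, 0.2238]
tool_rot: [0.815, 0.58, 0.001, 0.001]
force: [0.8, 0.3, 0.1]
grip_width: 0.747
gripper_force: 0.0
```

send_rows --steps '[{"hand": -0.5, "translation": [0.04, 0, 0], "spin": 0}, {"hand": -0.5, "translation": [0.02, 0, 0], "spin": 0}, {"hand": -0.5, "translation": [0, 0, 0], "spin": 0}, {"hand": -0.5, "translation": [0, 0, 0], "spin": 0}, {"hand": -0.5, "translation": [0, 0, 0], "spin": 0}]'

```text
time_s: 11.5
tool_pos: [0.6423, -0.097, 0.2207]
tool_rot: [0.815, 0.58, -0.0, 0.0]
force: [-0.2, 0.0, -0.3]
grip_width: 0.75
gripper_force: 0.0
```

```bash
python3 - <<'E'
from h import *
shot('wrist','w5');P,im,d=cloud('w5');ok=d>0
O=np.array([.6157,-.1613]);uy=np.array([.327,.945]);ux=np.array([.945,-.327])
q=P[...,:2]-O;lx=q@ux;ly=q@uy;Z=P[...,2]
n=ok&(abs(lx-.004)<.02)
for lo,hi in((-.02,.03),(.055,.085),(-.09,-.03)):
    k=n&(ly>lo)&(ly<hi)&(Z<.17);kk=k&(Z>.06)
    if kk.sum():print(lo,kk.sum(),'zmax',Z[kk].max(),'x',lx[kk].min(),lx[kk].max(),'y',ly[kk].max())
w=n&(abs(Z-.053)<.004);print('top',np.median(Z[w]),ly[w].max())
E
```

```text
-0.02 671 zmax 0.1197072925007184 x -0.002484480310242947 0.011600460650271668 y 0.016717204817470292
0.055 153 zmax 0.11009120314260466 x 0.001095562087513367 0.0074261945071471954 y 0.07366944845771414
-0.09 1408 zmax 0.12594566286808836 x -0.006849832611446195 0.01502203992264313 y -0.047527204851791016
top 0.05350586417976709 0.092647400108411
```

View pics/w5.png

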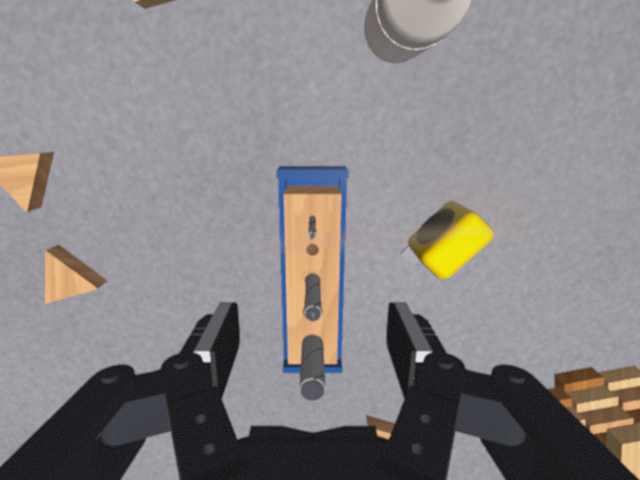

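The view shows bit14 upright at (312,297), just past the free 10 mm hole at (312,250). Its tip is at z = 0.1197, and fully home would be 0.120. Nothing is touching it, so I'm handing in.

```bash
python3 -c "
from station import env
print(env.sign_off())"
```

```text
the job is handed in; nothing more can be done
None
```

The 14 mm bit from the red well stands fully home and released in its own hole in the stand (tip measured at 119.7 mm, 120 mm expected), the highest push I read was about 15 N, and the job is handed in, though no verdict came back.

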